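# Snap the end cap onto the rack post and keep it pressed home

## Robot

A 7-joint arm with a two-finger parallel gripper is mounted at the origin on the work surface. World frame = base frame: x ahead of the robot, y to its left, z up, the work surface at z = 0. Lengths are in m, angles in rad, forces in N, time in s.
With the tool pointing down it reaches from about 0.4 to 0.85 m from the base axis. Payload 10.4 kg.
Tool frame: the origin (TCP) lies between the finger pads; the fingertips stand 14 mm ahead of it and the grasp point (between the pads) lies 5 mm behind it; z points along the fingers, y is the direction in which the jaws open and shut (so a half turn about z gives the same grasp; the last joint's range is limited). The gripper opens to 87 mm and grips with 3 to 60 N. Pads are 19 mm wide; open, the fingers measure 117 mm over their backs; the gripper's body (75 mm by 190 mm) begins 51 mm behind the grasp point.
Start: joints at [-1.15, 0.332, -0.065, 1.46, 0.022, 1.35, -0.088], TCP at [0.268, 0.564, 0.237] pointing down, gripper open.
Joint ranges: [-2.6, 2.6], [-0.5, 2.12], [-1.47, 1.34], [0.16, 2.42], [-1.27, 4.41], [0.06, 2.06], [-2.6, 2.6]. Speed limits (rad/s): [2.22, 2.22, 2.79, 2.79, 3.14, 3.14, 3.14].

## Interface

Orientations are given as a unit quaternion [x, y, z, w].
In Python, from bench import readout, camera, calibration, order gives the robot as it stands.
- The arm moves only by the tool apply_moves, never from a script. Its argument "deltas" is a list of rows, each an object with "translation": the shift along the world's x, y, z in m, a list of three; "turn": the turn, a rotation vector about the world's x, y, z in rad, a list of three; "hand": the finger opening in m, from 0 to 0.087. A call has 1 to 5 rows; each row shifts and turns the pose as measured when the row begins; what a row does not reach is not made up. A row lasts 1/10 s, in which the tool goes at most 50 mm and 8.59 degrees, less where a joint would pass 70% of its speed; a pose out of reach is approached as far as the arm can. A call with a gripper value outside its range is refused whole. The fingers move at their own pace and stop on an object; "newtons" is the grip in N (left out, the last holds). Time passes only in rows, so rows that do not move let the fingers close. It gives the time, the measured TCP pose, the force and the opening at its end, in the units of the state.
- readout.read_state(): the state, without advancing time (a new reading comes with each control period).
- camera(name): name is "scene" or "top"; returns the picture (480x640x3 uint8, red, green, blue); there is no depth.
- calibration(name): a dict with "fx", "fy", "cx", "cy" (pixels), "extrinsics" (4x4, takes a point from world to camera coordinates). Camera axes: x right, y down, z forward; pixel columns grow to the right and rows downward; lengths in m; the calibration is good to about 2 mm. A picture is of the moment at which its call begins. calibration takes no time and is no camera call.
- order.close_job(): hands the job in, once; it reports no verdict.
The state is a dict: "time": time; "joint_positions": joint angles; "joint_vel": joint speeds; "joint_torque": joint torques, N m; "ee_pos": TCP position; "eef_rot": TCP orientation; "ft_force": force on the tool from outside, world axes, zero at the start; "torque": the same for the moment, N m; "width": finger opening in m.
Only numpy, scipy, OpenCV 4.12 (cv2) and the standard library are available. Lean on these libraries where they do the work, as an engineer would, in place of code of your own. Each camera call takes 0.05 s, during which the arm holds its last target. There are 200 camera calls.

## Task

One of the two short rack posts on the bench still lacks its end cap. Take the loose round cap, set it mouth down on the bare post's top and press it straight down; it clicks over the post's spring balls, but do not stop at the click: keep pressing until it sits fully down on the collar, and finish while the gripper is still holding it firmly pressed there, without letting go. Leave the other things on the bench where they are.

Things in the scene. Friction and masses are not known exactly. Their poses are not given: they have to be found in the camera images.
- cap_mid (a point): centre (16.5 mm above its lower rim) of the loose round end cap: grey plastic, outer diameter 40 mm, height 33 mm, flat closed top, open mouth below, about 50 g. It stands mouth down on the bench; z axis up. Inside, the bore is 34 mm wide and 28 mm deep; a rounded bead at the mouth, 4 mm high, narrows it to 26 mm and snaps over the post's spring balls.
- post_seat (a point): point on the bare post's axis at its collar's upper face (90 mm above the bench), where the cap's rim must rest; z up. A loosely set cap rests on the spring balls, rim about 12 mm above the collar. Pushing on takes 8 to 15 N; it clicks with the rim about 6 mm up, then resistance drops away (the balls now pull it down, up to 14 N) until the rim meets the rigid collar.
- collar: the bare post's aluminium collar, 38 mm diameter, 6 mm thick, fixed to the post; origin on the axis at its upper face (same point as post_seat).
- cap: the loose round cap; origin at the centre of its lower rim, z axis up.
- other_cap (a point): centre of the cap already fitted on the second post (same cap, same post; fixed; its top 123 mm above the bench). Not to be worked on.
- square_cap: bystander: flat grey square-tube cap, 50 x 50 x 16 mm, lying on the bench; origin at the centre of its underside.
- tin: bystander: can, 68 mm diameter, 85 mm high; origin at the centre of its underside.
- wrench: bystander: wrench 170 mm long lying on the bench; origin in its middle.
- offcut: bystander: piece of steel angle 140 mm long, 40 mm high, lying on the bench; origin on its underside.
- post_tip (a point): centre of the bare post's top, 26 mm above the collar. Steel post, 23 mm diameter, the top 8 mm tapering to 10 mm; the cap's bead clears it by 1.5 mm all round. Four spring balls stand 3.5 mm out of its side, centred 8.5 mm above the collar. Foot plate 90 x 90 x 8 mm, fixed to the bench.
There are look-alikes about, which are no part of the job. Leave any black or green look-alike of the cap alone.

How it is judged:
On the way, in this order (a step that is already met when the one before it is completed fails the run):
1. the cap is on the post's top, mouth down, not yet clicked (horizontal distance between cap and post_seat below 0.005 m and z of cap in the frame of post_seat between 0.0075 and 0.02 m and angle between cap's own z axis and vertical below 0.2 rad), for 0.05 s.
2. the cap has clicked over the spring balls (horizontal distance between cap and post_seat below 0.003 m and z of cap in the frame of post_seat below 0.004 m), for 0.1 s.
At the end, for the whole second after the job is handed in: The round cap sits upright (within 0.06 rad) on the bare post, within 3 mm of its axis, its rim on the collar (within 1.5 mm), and through the last second the fingers still hold it and it is pressed on the collar with more than 4 N (horizontal distance between cap and post_seat below 0.003 m and z of cap in the frame of post_seat between -0.003 and 0.0015 m and angle between cap's own z axis and vertical below 0.06 rad and contact force between cap and collar above 4 N and contact force between the fingers and cap above 4 N and linear speed of cap below 0.02 m/s); the arm keeps its last pose, push and grip.
It fails at once if a bystander is shoved more than 30 mm (distance of any of square_cap, tin, wrench, offcut from where it was at the start of the episode above 0.03 m).
It also fails if it takes over 48 s, if anything falls off the work surface, if the arm or the gripper's body presses on something with over 40 N, if the wrist force passes 120 N, or if a joint passes its speed limit or range.

## Working session

There is one attempt and no reset: what is moved stays moved. The work goes in short steps, Python scripts to look and compute and a tool call to move; the robot and the scene stay as the last step left them, time stands still between calls to the robot, and variables do not carry over. Pictures are saved under pics/ and viewed, about 8 in all and at most 12, crops included, and the job is handed in when it is done.

Besides the shell and the picture viewer there is one more tool, called after "Request:" by a JSON object that holds its "method" and its "body". apply_moves: Moves the arm, as the interface text tells. Its arguments: {"type":"object","properties":{"deltas":{"type":"array","items":{"type":"object","properties":{"translation":{"type":"array","items":{"type":"number"}},"turn":{"type":"array","items":{"type":"number"}},"hand":{"type":"number"}}}},"newtons":{"type":"number"}},"required":["deltas"]}

```bash
mkdir -p pics; ls
python3 - <<'E'
from bench import readout,camera,calibration
import cv2,numpy as np
s=readout.read_state();print({k:np.round(v,3).tolist() for k,v in s.items()})
for n in("scene","top"):
    cv2.imwrite(f"pics/{n}0.png",camera(n)[:,:,::-1]);c=calibration(n);print(n,c["fx"],c["fy"],c["cx"],c["cy"],np.round(c["extrinsics"],4).tolist())
E
```

```text
pics
{'time': 0.0, 'joint_positions': [-1.15, 0.333, -0.065, 1.461, 0.022, 1.35, -0.089], 'joint_vel': [0.0, 0.0, -0.001, -0.001, 0.0, -0.002, 0.001], 'joint_torque': [0.0, -62.326, 0.025, -38.991, -0.061, 0.04, 0.0], 'ee_pos': [0.268, 0.564, 0.236], 'eef_rot': [0.22, 0.975, -0.001, -0.0], 'ft_force': [0.058, 0.04, 0.441], 'torque': [0.032, -0.01, -0.023], 'width': 0.087}
scene 475.895960468431 475.895960468431 318.30410634761114 239.19309552004472 [[0.1477, 0.9889, 0.018, -0.1045], [0.7597, -0.1018, -0.6422, -0.3504], [-0.6333, 0.1085, -0.7663, 1.2541], [0.0, 0.0, 0.0, 1.0]]
top 505.35838761308406 505.35838761308406 318.838749368153 243.31438171924015 [[-0.0035, -0.9994, -0.0334, 0.0221], [-0.9947, 0.0069, -0.1024, 0.5334], [0.1026, 0.0329, -0.9942, 0.9729], [0.0, 0.0, 0.0, 1.0]]
```

View pics/scene0.png

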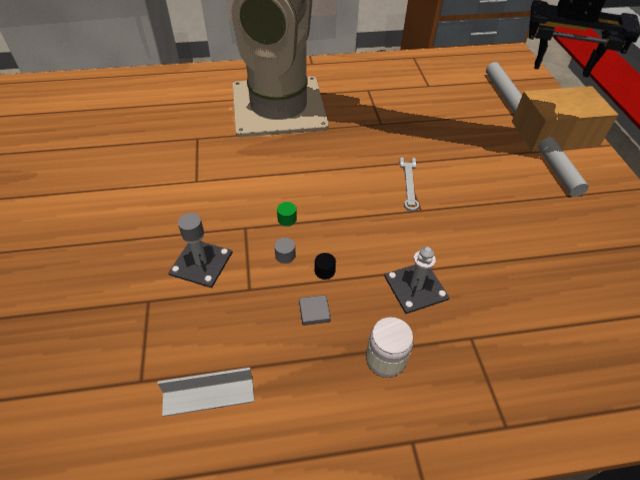

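View pics/top0.png

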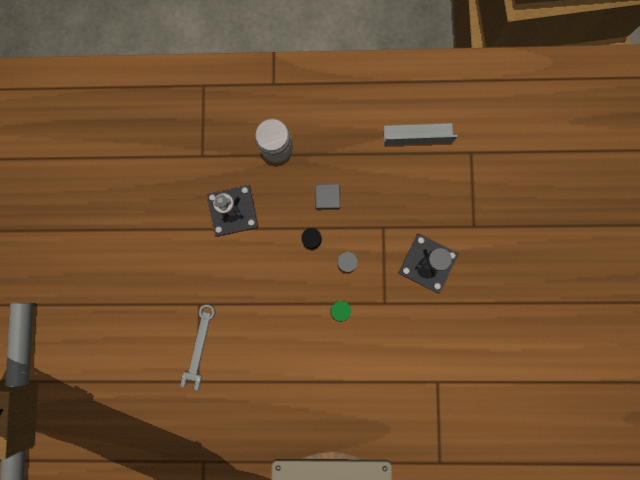

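The two views show these candidates:
- **Loose grey round cap:** scene (285,250), top (347,262). It fits the description: grey, round, standing on the bench.
- **Look-alikes:** green at scene (287,213), black at scene (325,266), a square cap at scene (315,310), and the cap already fitted on the second post at scene (191,227).
- **Bare post:** scene (425,258), top (222,203).

I'll confirm with one enlarged crop and measure.

```bash
cat > h.py <<'E'
import numpy as np,cv2
from bench import calibration
def ray(n,uv):
    c=calibration(n);E=np.array(c["extrinsics"]);R,t=E[:3,:3],E[:3,3]
    d=R.T@np.array([(uv[0]-c["cx"])/c["fx"],(uv[1]-c["cy"])/c["fy"],1]);return -R.T@t,d
def plane(n,uv,z):
    o,d=ray(n,uv);return o+d*(z-o[2])/d[2]
def proj(n,p):
    c=calibration(n);E=np.array(c["extrinsics"]);q=E[:3,:3]@np.array(p)+E[:3,3];return np.array([c["fx"]*q[0]/q[2]+c["cx"],c["fy"]*q[1]/q[2]+c["cy"]])
def two(a,b):
    (o1,d1),(o2,d2)=ray("scene",a),ray("top",b);A=np.c_[d1,-d2];s=np.linalg.lstsq(A,o2-o1,rcond=None)[0]
    p,q=o1+s[0]*d1,o2+s[1]*d2;return (p+q)/2,np.linalg.norm(p-q)
E
python3 - <<'E'
from h import *
W={("scene"):[(285,250),(425,258)],"top":[(347,262),(223,203)]}
tiles=[]
for n in W:
    im=cv2.imread(f"pics/{n}0.png");row=[]
    for k,(u,v) in enumerate(W[n]):
        r=25;cr=im[v-r:v+r,u-r:u+r];hsv=cv2.cvtColor(cr,cv2.COLOR_BGR2HSV)
        m=((hsv[...,1]<60)&(hsv[...,2]>(60 if k==0 else 150))).astype(np.uint8)
        cs,_=cv2.findContours(m,cv2.RETR_EXTERNAL,cv2.CHAIN_APPROX_NONE)
        for c in cs:
            if cv2.contourArea(c)>15:
                x=cv2.boundingRect(c);e=cv2.fitEllipse(c);print(n,k,"box",x[0]+u-r,x[1]+v-r,x[2:],"ell",np.round([e[0][0]+u-r,e[0][1]+v-r,*e[1],e[2]],1))
        row.append(cv2.resize(cr,None,fx=6,fy=6,interpolation=cv2.INTER_NEAREST))
    tiles.append(np.hstack(row))
cv2.imwrite("pics/c.png",np.vstack(tiles))
E
```

```text
scene 0 box 275 238 (20, 25) ell [284.2 248.7  18.2  24.4   6.5]
scene 1 box 414 247 (21, 21) ell [424.8 257.5  18.2  18.4   9. ]
top 0 box 338 252 (19, 20) ell [347.1 261.5  18.7  19.4   5.3]
top 1 box 214 194 (19, 19) ell [222.9 202.8  16.3  17.5  49.7]
```

View pics/c.png

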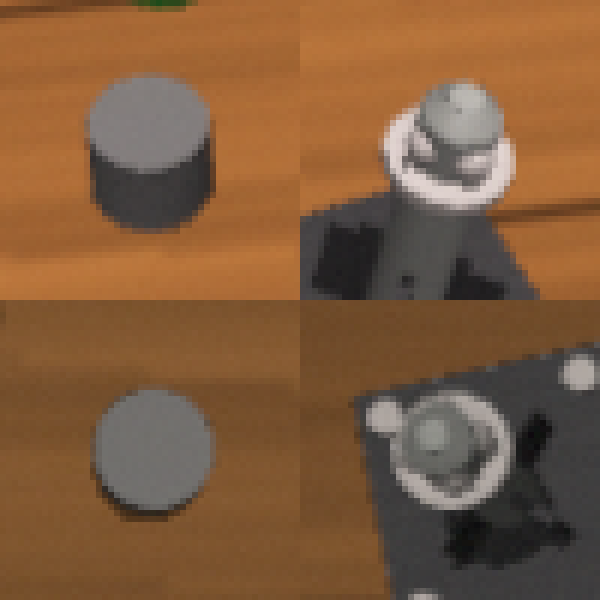

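The crop confirms it: a grey, round, closed-top cap (top disc at scene 284.5,244.8 and top 347.1,261.3). The bare post shows its white collar and spring balls (collar at scene 424.5,258 and top 223,202.6; tip at scene 426.5,248.3 and top 219.5,199.7).

Run:
```python
from h import *
for nm,a,b,z in[("cap",(284.5,244.8),(347.1,261.3),.033),("collar",(424.5,258),(223,202.6),.09),("tip",(426.5,248.3),(219.5,199.7),.116),
 ("green",(287,208),(341,311),.033),("black",(325,260),(312,238),.033),("tin",(392,337),(272,134),.085)]:
    print(nm,*[np.round(x,4) for x in(plane("scene",a,z),plane("top",b,z),*two(a,b))])
from scipy.spatial.transform import Rotation as R
from bench import readout
s=readout.read_state();print(R.from_quat(s["eef_rot"]).as_matrix().round(3),s["ee_pos"])
```

```text
cap [ 0.4986 -0.0347  0.033 ] [ 0.4972 -0.0361  0.033 ] [ 0.4974 -0.0354  0.0316] 0.0015
collar [0.6067 0.199  0.09  ] [0.6055 0.1977 0.09  ] [0.6059 0.1987 0.0888] 0.0015
tip [0.606  0.1977 0.116 ] [0.6061 0.1983 0.116 ] [0.606 0.198 0.116] 0.0006
green [ 0.4026 -0.0197  0.033 ] [ 0.4007 -0.0234  0.033 ] [ 0.4008 -0.0215  0.0313] 0.0038
black [0.5451 0.0363 0.033 ] [0.5436 0.0326 0.033 ] [0.544  0.0346 0.0318] 0.0038
tin [0.7446 0.1071 0.085 ] [0.7387 0.1065 0.085 ] [0.7411 0.1081 0.0782] 0.0016
[[-0.903  0.429 -0.   ]
 [ 0.429  0.903 -0.001]
 [-0.    -0.001 -1.   ]] [0.26824309 0.56414973 0.23584018]
```

Request:
{"method": "apply_moves", "body": {"deltas": [{"translation": [0.017,-0.046,0],"turn": [0,0,0.14],"hand": 0.087},{"translation": [0.017,-0.046,0],"turn": [0,0,0.14],"hand": 0.087},{"translation": [0.017,-0.046,0],"turn": [0,0,0.14],"hand": 0.087},{"translation": [0.017,-0.046,0],"turn": [0,0,0],"hand": 0.087},{"translation": [0.017,-0.046,0],"turn": [0,0,0],"hand": 0.087}]}}

```text
time: 0.6
ee_pos: [0.3488, 0.3322, 0.2316]
eef_rot: [-0.002, 1.0, -0.002, -0.002]
ft_force: [1.0, 0.2, 0.5]
width: 0.0871
```

Request:
{"method": "apply_moves", "body": {"deltas": [{"translation": [0.018,-0.046,0],"turn": [0,0,0],"hand": 0.087},{"translation": [0.018,-0.046,0],"turn": [0,0,0],"hand": 0.087},{"translation": [0.018,-0.046,0],"turn": [0,0,0],"hand": 0.087},{"translation": [0.018,-0.046,0],"turn": [0,0,0],"hand": 0.087},{"translation": [0.018,-0.046,0],"turn": [0,0,0],"hand": 0.087}]}}

```text
time: 1.1
ee_pos: [0.437, 0.0984, 0.231]
eef_rot: [-0.002, 1.0, -0.002, -0.003]
ft_force: [1.3, 0.1, -0.1]
width: 0.0868
```

Request:
{"method": "apply_moves", "body": {"deltas": [{"translation": [0.018,-0.046,-0.01],"turn": [0,0,0],"hand": 0.08},{"translation": [0.018,-0.046,-0.01],"turn": [0,0,0],"hand": 0.08},{"translation": [0.018,-0.03,-0.01],"turn": [0,0,0],"hand": 0.08},{"translation": [0,0,0],"turn": [0,0,0],"hand": 0.08}]}}

```text
time: 1.5
ee_pos: [0.4908, -0.0316, 0.2012]
eef_rot: [0.003, 1.0, -0.003, -0.002]
ft_force: [-0.6, -0.5, 0.5]
width: 0.0802
```

Request:
{"method": "apply_moves", "body": {"deltas": [{"translation": [0.004,-0.002,-0.045],"turn": [0,0,0],"hand": 0.075},{"translation": [0.003,-0.002,-0.045],"turn": [0,0,0],"hand": 0.075},{"translation": [0,0,-0.03],"turn": [0,0,0],"hand": 0.075},{"translation": [0,0,0],"turn": [0,0,0],"hand": 0.075}]}}

```text
time: 1.9
ee_pos: [0.4979, -0.0357, 0.0782]
eef_rot: [0.003, 1.0, -0.002, -0.001]
ft_force: [-0.6, 0.2, 0.4]
width: 0.0748
```

```bash
cat > st.py <<'E'
from bench import readout
from scipy.spatial.transform import Rotation as R
import numpy as np
s=readout.read_state();M=R.from_quat(s["eef_rot"]).as_matrix()
D=np.array([[-1,0,0],[0,1,0],[0,0,-1.]])
print(s["time"],np.round(s["ee_pos"],4),"F",np.round(s["ft_force"],2),"w",round(float(s["width"]),4),"turn to fix",np.round(R.from_matrix(D@M.T).as_rotvec(),4),"q",np.round(s["joint_positions"],2))
E
python3 st.py; python3 -c "
from bench import camera;import cv2,numpy as np
a=camera('scene')[190:330,200:360,::-1];b=camera('top')[190:330,267:427,::-1]
cv2.imwrite('pics/g1.png',np.hstack([cv2.resize(i,(400,350)) for i in(a,b)]))"
```

```text
1.9 [ 0.4979 -0.0357  0.0782] F [-0.56  0.25  0.42] w 0.0748 turn to fix [ 0.0043 -0.0014  0.0069] q [-0.43  0.22  0.45  1.99 -0.11  0.96  1.64]
```

View pics/g1.png

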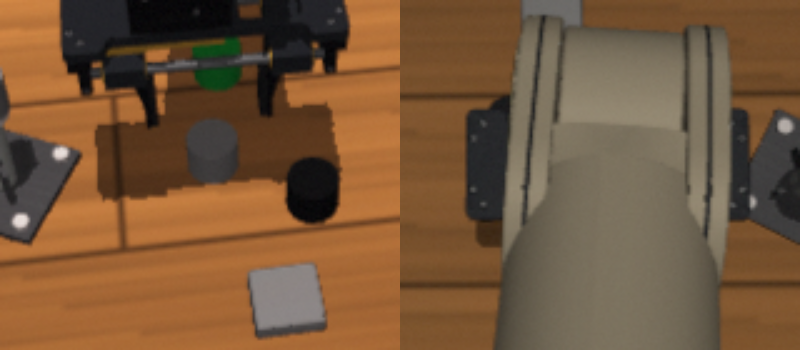

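Picture 4 shows the open jaws above the grey cap (tile 212,150), straddling it symmetrically. The black and green caps and the fitted post are clear. Next I descend and grip.

Request:
{"method": "apply_moves", "body": {"deltas": [{"translation": [0,0,-0.03],"turn": [0.004,-0.001,0.007],"hand": 0.075},{"translation": [0,0,-0.02],"turn": [0,0,0],"hand": 0.075},{"translation": [0,0,-0.008],"turn": [0,0,0],"hand": 0.075},{"translation": [0,0,0],"turn": [0,0,0],"hand": 0.075}]}}

```text
time: 2.4
ee_pos: [0.5065, -0.0336, 0.031]
eef_rot: [-0.001, 1.0, 0.002, 0.009]
ft_force: [-1.0, 0.2, 0.2]
width: 0.0751
```

Request:
{"method": "apply_moves", "body": {"deltas": [{"translation": [0,0,0],"turn": [0,0,0],"hand": 0.05},{"translation": [0,0,0],"turn": [0,0,0],"hand": 0.036},{"translation": [0,0,0],"turn": [0,0,0],"hand": 0.03},{"translation": [0,0,0],"turn": [0,0,0],"hand": 0.03},{"translation": [0,0,0],"turn": [0,0,0],"hand": 0.03}], "newtons": 45}}

```text
time: 2.9
ee_pos: [0.5097, -0.033, 0.036]
eef_rot: [-0.002, 1.0, 0.003, 0.012]
ft_force: [-0.1, -0.2, 0.2]
width: 0.0431
```

Request:
{"method": "apply_moves", "body": {"deltas": [{"translation": [0,0,0],"turn": [0,0,0],"hand": 0.03},{"translation": [0,0,0],"turn": [0,0,0],"hand": 0.03}]}}

```text
time: 3.1
ee_pos: [0.5097, -0.033, 0.0361]
eef_rot: [-0.002, 1.0, 0.003, 0.013]
ft_force: [0.1, -0.9, -0.3]
width: 0.0373
```

```bash
python3 st.py
```

```text
3.1 [ 0.5097 -0.033   0.0361] F [ 0.11 -0.88 -0.35] w 0.0373 turn to fix [-0.0054  0.0251 -0.0031] q [-0.4   0.3   0.43  2.01 -0.17  0.85  1.7 ]
```

The arm drifted 12 mm in x and stayed high, so I'm opening again before going further.

Request:
{"method": "apply_moves", "body": {"deltas": [{"translation": [0,0,0],"turn": [0,0,0],"hand": 0.075},{"translation": [0,0,0],"turn": [0,0,0],"hand": 0.075},{"translation": [0,0,0],"turn": [0,0,0],"hand": 0.075}]}}

```text
time: 3.4
ee_pos: [0.5095, -0.0331, 0.0359]
eef_rot: [-0.002, 1.0, 0.003, 0.012]
ft_force: [-0.3, -0.3, 0.5]
width: 0.0535
```

```bash
python3 st.py; python3 -c "
from bench import camera;import cv2,numpy as np
a=camera('scene')[170:310,200:360,::-1]
cv2.imwrite('pics/g2.png',cv2.resize(a,(640,560)))"; python3 st.py
```

```text
3.4 [ 0.5095 -0.0331  0.0359] F [-0.28 -0.27  0.54] w 0.0535 turn to fix [-0.0053  0.0246 -0.0031] q [-0.4   0.3   0.43  2.01 -0.17  0.85  1.7 ]
3.45 [ 0.5095 -0.0331  0.0359] F [-0.46 -0.18  0.36] w 0.0576 turn to fix [-0.0053  0.0246 -0.003 ] q [-0.4   0.3   0.43  2.01 -0.17  0.85  1.7 ]
```

View pics/g2.png

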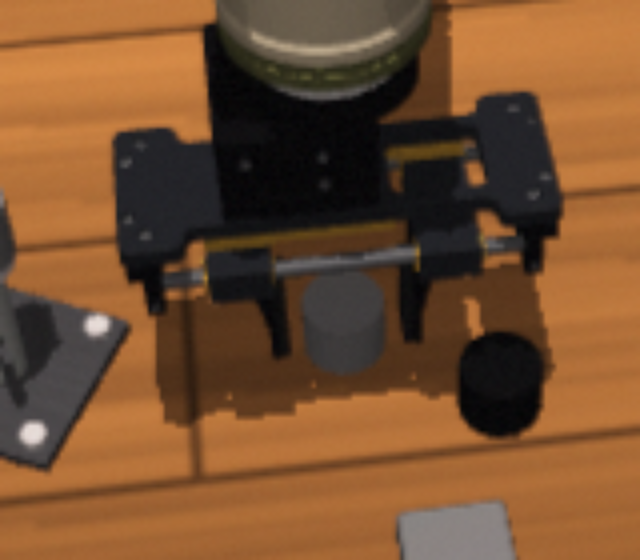

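Picture 5 shows the cap still upright between the open fingers (top centre near scene 286,246), nudged about 2 mm in +y. I'll back up, correct the drift and re-measure.

Request:
{"method": "apply_moves", "body": {"deltas": [{"translation": [0,0,0.03],"turn": [0,0,0],"hand": 0.08},{"translation": [0,0,0.03],"turn": [-0.005,0.024,-0.003],"hand": 0.08},{"translation": [-0.01,0,0.03],"turn": [0,0,0],"hand": 0.08},{"translation": [0,0,0],"turn": [0,0,0],"hand": 0.08}]}}

```text
time: 3.85
ee_pos: [0.4978, -0.0335, 0.128]
eef_rot: [0.0, 1.0, -0.001, -0.002]
ft_force: [0.7, 0.1, -1.2]
width: 0.0792
```

```bash
python3 st.py
cat > cap.py <<'E'
import sys
from h import *
from bench import camera
im=np.ascontiguousarray(camera('scene')[:,:,::-1]);cv2.imwrite(f'pics/{sys.argv[1]}.png',cv2.resize(im[200:300,240:340],(600,600),interpolation=cv2.INTER_NEAREST))
E
python3 cap.py g3; python3 st.py
```

```text
3.85 [ 0.4978 -0.0335  0.128 ] F [ 0.67  0.13 -1.16] w 0.0792 turn to fix [ 0.0011 -0.0034  0.0007] q [-0.45  0.15  0.46  1.94 -0.08  1.07  1.61]
3.9 [ 0.4975 -0.0332  0.1264] F [-0.84 -0.72 -1.07] w 0.0793 turn to fix [ 0.0012 -0.005   0.    ] q [-0.45  0.16  0.46  1.94 -0.08  1.07  1.62]
```

View pics/g3.png

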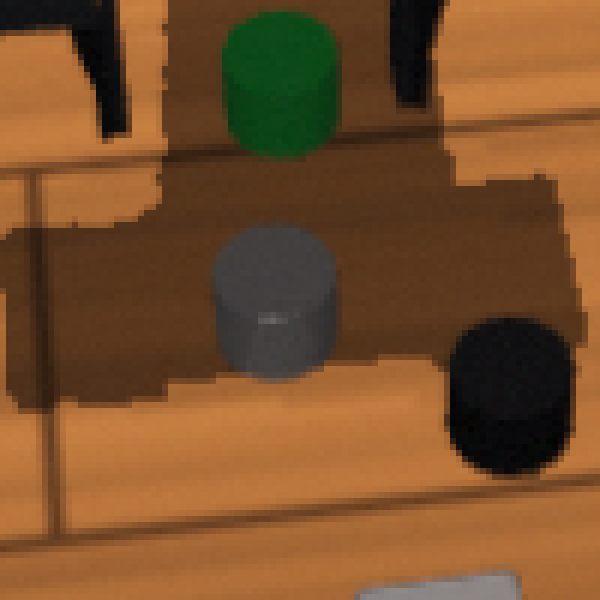

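Picture 6: the grey cap's top disc is centred at scene (285.5,245.0), so the cap is upright at about (0.498,-0.0333). The green and black caps are untouched. Now I'll descend more slowly, checking for drift.

Request:
{"method": "apply_moves", "body": {"deltas": [{"translation": [0,0,-0.025],"turn": [0,-0.004,0],"hand": 0.08},{"translation": [0,0,-0.025],"turn": [0,0,0],"hand": 0.08},{"translation": [0,0,0],"turn": [0,0,0],"hand": 0.08}]}}

```text
time: 4.2
ee_pos: [0.4973, -0.0328, 0.0737]
eef_rot: [-0.0, 1.0, -0.0, -0.0]
ft_force: [-0.5, -0.0, 0.1]
width: 0.0799
```

Request:
{"method": "apply_moves", "body": {"deltas": [{"translation": [0,0,-0.02],"turn": [0,0,0],"hand": 0.08},{"translation": [0,0,0],"turn": [0,0,0],"hand": 0.08}]}}

```text
time: 4.4
ee_pos: [0.4968, -0.0329, 0.0529]
eef_rot: [-0.0, 1.0, -0.001, -0.001]
ft_force: [-1.1, -0.0, 0.4]
width: 0.0799
```

```bash
python3 st.py
```

```text
4.4 [ 0.4968 -0.0329  0.0529] F [-1.07 -0.01  0.38] w 0.0799 turn to fix [ 0.0012 -0.0026 -0.0005] q [-0.42  0.26  0.45  2.01 -0.14  0.91  1.67]
```

Request:
{"method": "apply_moves", "body": {"deltas": [{"translation": [0.001,0,-0.015],"turn": [0.001,-0.003,0],"hand": 0.08},{"translation": [0,0,0],"turn": [0,0,0],"hand": 0.08}]}}

```text
time: 4.6
ee_pos: [0.4985, -0.0331, 0.0392]
eef_rot: [-0.0, 1.0, -0.0, 0.0]
ft_force: [-0.4, -0.1, -0.6]
width: 0.0803
```

```bash
python3 st.py; python3 -c "
from bench import readout;print(readout.read_state()['joint_torque'].__repr__())"
```

```text
4.6 [ 0.4985 -0.0331  0.0392] F [-0.39 -0.08 -0.63] w 0.0803 turn to fix [ 0.0004  0.0009 -0.0002] q [-0.42  0.29  0.44  2.01 -0.16  0.87  1.68]
array([  0.19141723, -44.80866909,   5.02656609, -30.57779431,
        -0.24234767,  -0.71415391,   0.26159274])
```

Request:
{"method": "apply_moves", "body": {"deltas": [{"translation": [0,0,-0.01],"turn": [0,0,0],"hand": 0.08},{"translation": [0,0,0],"turn": [0,0,0],"hand": 0.08}]}}

```text
time: 4.8
ee_pos: [0.4997, -0.033, 0.0306]
eef_rot: [-0.0, 1.0, -0.0, 0.001]
ft_force: [-0.2, 0.1, 0.4]
width: 0.0799
```

```bash
python3 st.py; python3 -c "
from bench import readout;print(readout.read_state()['joint_torque'].__repr__())"
```

```text
4.8 [ 0.4997 -0.033   0.0306] F [-0.22  0.13  0.36] w 0.0799 turn to fix [ 0.0001  0.0028 -0.0002] q [-0.41  0.3   0.44  2.02 -0.17  0.85  1.69]
array([  0.14523303, -45.99785328,   5.33382878, -30.21758437,
        -0.1013226 ,  -0.37269342,   0.13448825])
```

Request:
{"method": "apply_moves", "body": {"deltas": [{"translation": [-0.002,0,-0.008],"turn": [0,0.003,0],"hand": 0.08},{"translation": [0,0,0],"turn": [0,0,0],"hand": 0.08}]}}

```text
time: 5.0
ee_pos: [0.4982, -0.033, 0.023]
eef_rot: [-0.0, 1.0, 0.0, 0.0]
ft_force: [0.5, -0.2, -0.1]
width: 0.08
```

```bash
python3 st.py; python3 -c "
from bench import readout;print(readout.read_state()['joint_torque'].__repr__())"
```

```text
5.0 [ 0.4982 -0.033   0.023 ] F [ 0.54 -0.16 -0.12] w 0.08 turn to fix [-0.0002  0.0009 -0.0002] q [-0.41  0.31  0.43  2.02 -0.18  0.84  1.69]
array([  0.07619899, -46.64283514,   5.48067123, -29.78710771,
        -0.05752607,  -0.24091294,   0.09227393])
```

Request:
{"method": "apply_moves", "body": {"deltas": [{"translation": [-0.001,0,-0.005],"turn": [0,0.001,0],"hand": 0.08},{"translation": [0,0,0],"turn": [0,0,0],"hand": 0.06},{"translation": [0,0,0],"turn": [0,0,0],"hand": 0.05},{"translation": [0,0,0],"turn": [0,0,0],"hand": 0.045}], "newtons": 20}}

```text
time: 5.4
ee_pos: [0.4974, -0.033, 0.018]
eef_rot: [-0.0, 1.0, 0.0, 0.0]
ft_force: [0.0, 0.4, -0.4]
width: 0.0633
```

Request:
{"method": "apply_moves", "body": {"deltas": [{"translation": [0,0,0],"turn": [0,0,0],"hand": 0.03},{"translation": [0,0,0],"turn": [0,0,0],"hand": 0.03},{"translation": [0,0,0],"turn": [0,0,0],"hand": 0.03}]}}

```text
time: 5.7
ee_pos: [0.4976, -0.033, 0.0183]
eef_rot: [-0.0, 1.0, 0.0, 0.0]
ft_force: [1.1, 1.3, 0.3]
width: 0.0398
```

```bash
python3 st.py
```

```text
5.7 [ 0.4976 -0.033   0.0183] F [1.08 1.27 0.26] w 0.0398 turn to fix [-0.0003  0.0007 -0.    ] q [-0.41  0.32  0.43  2.03 -0.18  0.83  1.7 ]
```

Width is 39.8 mm, so the cap is gripped. I'll firm the grip and lift.

Request:
{"method": "apply_moves", "body": {"deltas": [{"translation": [0,0,0],"turn": [0,0,0],"hand": 0.03},{"translation": [0,0,0],"turn": [0,0,0],"hand": 0.03},{"translation": [0,0,0],"turn": [0,0,0],"hand": 0.03}], "newtons": 55}}

```text
time: 6.0
ee_pos: [0.4975, -0.0329, 0.0183]
eef_rot: [-0.0, 1.0, 0.0, 0.0]
ft_force: [-0.5, -0.3, 0.9]
width: 0.0389
```

Request:
{"method": "apply_moves", "body": {"deltas": [{"translation": [0,0,0.02],"turn": [0,0,0],"hand": 0.03},{"translation": [0,0,0.03],"turn": [0,0,0],"hand": 0.03},{"translation": [0,0,0.04],"turn": [0,0,0],"hand": 0.03},{"translation": [0,0,0.04],"turn": [0,0,0],"hand": 0.03},{"translation": [0,0,0],"turn": [0,0,0],"hand": 0.03}]}}

```text
time: 6.5
ee_pos: [0.4953, -0.0335, 0.1517]
eef_rot: [0.0, 1.0, -0.001, -0.002]
ft_force: [0.7, -0.9, -0.6]
width: 0.0389
```

```bash
python3 st.py
```

```text
6.5 [ 0.4953 -0.0335  0.1517] F [ 0.67 -0.93 -0.62] w 0.0389 turn to fix [ 0.001  -0.0034  0.0005] q [-0.46  0.12  0.47  1.92 -0.06  1.12  1.6 ]
```

Request:
{"method": "apply_moves", "body": {"deltas": [{"translation": [0.015,0.031,0.005],"turn": [0,0,0],"hand": 0.03},{"translation": [0.015,0.031,0.005],"turn": [0,0,0],"hand": 0.03},{"translation": [0.015,0.031,0.003],"turn": [0,0,0],"hand": 0.03},{"translation": [0.015,0.031,0],"turn": [0,0,0],"hand": 0.03},{"translation": [0.015,0.031,0],"turn": [0,0,0],"hand": 0.03}]}}

```text
time: 7.0
ee_pos: [0.5712, 0.1215, 0.1652]
eef_rot: [0.005, 1.0, 0.0, -0.001]
ft_force: [-0.5, 0.4, -0.6]
width: 0.0383
```

Request:
{"method": "apply_moves", "body": {"deltas": [{"translation": [0.015,0.03,0],"turn": [0,0,0],"hand": 0.03},{"translation": [0.01,0.02,0],"turn": [0,0,0],"hand": 0.03},{"translation": [0,0,0],"turn": [0,0,0],"hand": 0.03},{"translation": [0,0,0],"turn": [0,0,0],"hand": 0.03}]}}

```text
time: 7.4
ee_pos: [0.5964, 0.1791, 0.1611]
eef_rot: [0.002, 1.0, 0.0, -0.003]
ft_force: [0.4, -1.1, -1.0]
width: 0.0384
```

```bash
python3 st.py
```

```text
7.4 [0.5964 0.1791 0.1611] F [ 0.44 -1.07 -1.  ] w 0.0384 turn to fix [-0.0001 -0.0055  0.0033] q [-0.64  0.39  0.35  1.58 -0.14  1.21  1.31]
```

Request:
{"method": "apply_moves", "body": {"deltas": [{"translation": [0.009,0.018,0],"turn": [0,-0.005,0.003],"hand": 0.03},{"translation": [0,0,0],"turn": [0,0,0],"hand": 0.03},{"translation": [0,0,0],"turn": [0,0,0],"hand": 0.03}]}}

```text
time: 7.7
ee_pos: [0.6048, 0.1936, 0.1599]
eef_rot: [0.002, 1.0, -0.001, -0.001]
ft_force: [0.1, -0.6, -0.2]
width: 0.0386
```

```bash
python3 st.py; python3 -c "
from bench import camera;import cv2,numpy as np
a=camera('scene')[:,:,::-1];cv2.imwrite('pics/p1_full.png',a)
cv2.imwrite('pics/p1.png',cv2.resize(a[190:290,375:475],(600,600),interpolation=cv2.INTER_NEAREST))"
python3 -c "
from h import *
print(proj('scene',(.606,.198,.116)),proj('scene',(.606,.198,.09)))"
```

```text
7.7 [0.6048 0.1936 0.1599] F [ 0.14 -0.56 -0.2 ] w 0.0386 turn to fix [ 0.0019 -0.0022  0.004 ] q [-0.65  0.41  0.35  1.55 -0.15  1.21  1.29]
[426.69554747 248.28999115] [423.80009979 257.72671209]
```

View pics/p1.png

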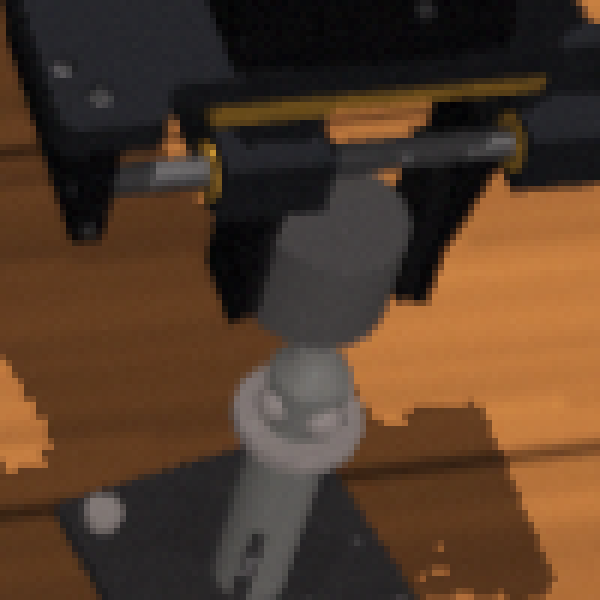

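Run:
```python
from h import *
t=np.linspace(0,6.28,200)
def ext(c,r):
    P=np.array([proj('scene',(c[0]+r*np.cos(a),c[1]+r*np.sin(a),c[2])) for a in t]);P=(P+.5-[375,190])*6;return P.min(0).round(0),P.max(0).round(0)
for c in[(.6048,.1936),(.6058,.1936),(.6048,.1946)]:
    print(c,"rim",ext((*c,.1416),.02),"top",ext((*c,.1746),.02))
print("collar",ext((.606,.198,.09),.019),"tip",ext((.606,.198,.116),.005),"post@108",ext((.606,.198,.108),.0115))
im=cv2.imread('pics/p1_full.png')[240:275,405:445]
# collar (bright) extents
h=cv2.cvtColor(im,cv2.COLOR_BGR2HSV);print(h[25:30,::2,2])
```

```text
(0.6048, 0.1936) rim (array([241., 238.]), array([388., 349.])) top (array([263., 157.]), array([414., 270.]))
(0.6058, 0.1936) rim (array([242., 240.]), array([389., 352.])) top (array([264., 160.]), array([416., 273.]))
(0.6048, 0.1946) rim (array([245., 237.]), array([391., 349.])) top (array([266., 157.]), array([418., 269.]))
collar (array([230., 358.]), array([362., 462.])) tip (array([295., 339.]), array([331., 367.])) post@108 (array([267., 339.]), array([349., 403.]))
[[ 96  95  89  78  55  47 101 121 129 126 127 127 128 129 116  96  98  97
   97  95]
 [ 87  82  57  38  39  50  88 111 124 124 128 130 126 123 100  93  94  92
   90  85]
 [ 51  39  39  39  41  52  78 100 111 119 129 125 119 101  88  84  77  69
   66  63]
 [ 39  39  38  40  39  62  78  87 103 110 115 109  93  69  65  60  58  57
   54  58]
 [ 41  38  38  40  39  68  81  86  92  93  99  83  39  45  55  58  61  68
   73  77]]
```

Picture 7 shows the cap held upright over the post, its rim bottom at tile y≈347 against 349 predicted, so it is centred on the TCP to about 1 mm. The collar spans tile x 233–364, which puts the post at about (0.606,0.1985). I'll align, then lower.

Request:
{"method": "apply_moves", "body": {"deltas": [{"translation": [0.0015,0.005,0],"turn": [0.002,-0.002,0.004],"hand": 0.03},{"translation": [0,0,0],"turn": [0,0,0],"hand": 0.03},{"translation": [0,0,0],"turn": [0,0,0],"hand": 0.03}]}}

```text
time: 8.05
ee_pos: [0.6061, 0.1971, 0.1602]
eef_rot: [0.001, 1.0, 0.0, -0.0]
ft_force: [-0.0, 0.0, -1.3]
width: 0.0389
```

```bash
python3 st.py
```

```text
8.05 [0.6061 0.1971 0.1602] F [-0.02  0.04 -1.29] w 0.0389 turn to fix [-0.0006 -0.0001  0.002 ] q [-0.65  0.42  0.35  1.54 -0.15  1.21  1.29]
```

Request:
{"method": "apply_moves", "body": {"deltas": [{"translation": [0,0.0015,-0.01],"turn": [0,0,0.002],"hand": 0.03},{"translation": [0,0,-0.008],"turn": [0,0,0],"hand": 0.03},{"translation": [0,0,0],"turn": [0,0,0],"hand": 0.03}]}}

```text
time: 8.35
ee_pos: [0.6059, 0.1983, 0.1405]
eef_rot: [0.0, 1.0, 0.0, -0.0]
ft_force: [-0.4, 0.3, 0.2]
width: 0.0391
```

```bash
python3 st.py
```

```text
8.35 [0.6059 0.1983 0.1405] F [-0.45  0.33  0.17] w 0.0391 turn to fix [-0.0005 -0.0002  0.0001] q [-0.65  0.43  0.34  1.56 -0.15  1.17  1.29]
```

Request:
{"method": "apply_moves", "body": {"deltas": [{"translation": [0,0,-0.006],"turn": [0,0,0],"hand": 0.03},{"translation": [0,0,-0.005],"turn": [0,0,0],"hand": 0.03},{"translation": [0,0,0],"turn": [0,0,0],"hand": 0.03}]}}

```text
time: 8.65
ee_pos: [0.6056, 0.1982, 0.1279]
eef_rot: [0.0, 1.0, -0.0, -0.001]
ft_force: [-0.1, 0.8, -1.5]
width: 0.0389
```

```bash
python3 st.py
```

```text
8.65 [0.6056 0.1982 0.1279] F [-0.13  0.85 -1.52] w 0.0389 turn to fix [ 0.     -0.0011  0.0001] q [-0.65  0.45  0.34  1.57 -0.16  1.15  1.3 ]
```

Request:
{"method": "apply_moves", "body": {"deltas": [{"translation": [0,0,-0.004],"turn": [0,-0.001,0],"hand": 0.03},{"translation": [0,0,-0.001],"turn": [0,0,0],"hand": 0.03},{"translation": [0,0,0],"turn": [0,0,0],"hand": 0.03}]}}

```text
time: 8.95
ee_pos: [0.6057, 0.1982, 0.1226]
eef_rot: [0.0, 1.0, 0.0, 0.0]
ft_force: [-0.1, -0.5, -0.3]
width: 0.039
```

```bash
python3 st.py
```

```text
8.95 [0.6057 0.1982 0.1226] F [-0.06 -0.52 -0.33] w 0.039 turn to fix [-0.      0.0002  0.0001] q [-0.65  0.45  0.34  1.58 -0.16  1.14  1.3 ]
```

Request:
{"method": "apply_moves", "body": {"deltas": [{"translation": [0,0,-0.003],"turn": [0,0,0],"hand": 0.03},{"translation": [0,0,-0.002],"turn": [0,0,0],"hand": 0.03},{"translation": [0,0,-0.001],"turn": [0,0,0],"hand": 0.03}], "newtons": 60}}

```text
time: 9.25
ee_pos: [0.6068, 0.1995, 0.1191]
eef_rot: [-0.0, 1.0, 0.001, 0.002]
ft_force: [-4.0, -1.9, 9.0]
width: 0.0385
```

```bash
python3 st.py
```

```text
9.25 [0.6068 0.1995 0.1191] F [-3.98 -1.92  9.03] w 0.0385 turn to fix [-0.0029  0.0034 -0.0006] q [-0.65  0.45  0.34  1.58 -0.16  1.13  1.3 ]
```

Request:
{"method": "apply_moves", "body": {"deltas": [{"translation": [-0.0015,-0.0015,-0.004],"turn": [-0.003,0.003,0],"hand": 0.03},{"translation": [-0.0005,-0.0005,-0.004],"turn": [0,0.001,0],"hand": 0.03}]}}

```text
time: 9.45
ee_pos: [0.6068, 0.199, 0.1145]
eef_rot: [-0.001, 1.0, 0.002, 0.002]
ft_force: [-1.0, 1.5, 2.9]
width: 0.0389
```

```bash
python3 st.py
```

```text
9.45 [0.6068 0.199  0.1145] F [-1.04  1.5   2.9 ] w 0.0389 turn to fix [-0.0034  0.0049 -0.0012] q [-0.64  0.46  0.33  1.59 -0.16  1.12  1.3 ]
```

Request:
{"method": "apply_moves", "body": {"deltas": [{"translation": [-0.001,-0.001,-0.004],"turn": [-0.003,0.005,0.001],"hand": 0.03},{"translation": [-0.0005,-0.0005,-0.004],"turn": [0,0.001,0],"hand": 0.03}]}}

```text
time: 9.65
ee_pos: [0.6058, 0.1988, 0.1081]
eef_rot: [-0.002, 1.0, 0.001, 0.0]
ft_force: [-15.3, -3.0, 39.7]
width: 0.0387
```

```bash
python3 st.py
```

```text
9.65 [0.6058 0.1988 0.1081] F [-15.28  -2.96  39.72] w 0.0387 turn to fix [-0.0024  0.0003 -0.0032] q [-0.64  0.47  0.33  1.59 -0.17  1.11  1.31]
```

Request:
{"method": "apply_moves", "body": {"deltas": [{"translation": [-0.0005,-0.0003,-0.002],"turn": [-0.002,0,-0.003],"hand": 0.03}]}}

```text
time: 9.75
ee_pos: [0.6057, 0.1988, 0.1082]
eef_rot: [-0.0, 1.0, 0.001, 0.001]
ft_force: [-8.2, -1.5, 23.1]
width: 0.0387
```

```bash
python3 st.py; python3 -c "
from bench import camera;import cv2
a=camera('scene')[:,:,::-1]
cv2.imwrite('pics/p2.png',cv2.resize(a[200:300,375:475],(600,600),interpolation=cv2.INTER_NEAREST))
b=camera('top')
for _ in range(4):camera('top')
"; python3 st.py
```

```text
9.75 [0.6057 0.1988 0.1082] F [-8.2  -1.47 23.12] w 0.0387 turn to fix [-0.0017  0.0013 -0.0003] q [-0.64  0.46  0.33  1.59 -0.17  1.11  1.3 ]
10.05 [0.6058 0.1988 0.1082] F [-7.14 -1.36 19.27] w 0.0389 turn to fix [-0.0016  0.0015 -0.0004] q [-0.64  0.46  0.33  1.59 -0.17  1.11  1.3 ]
```

View pics/p2.png

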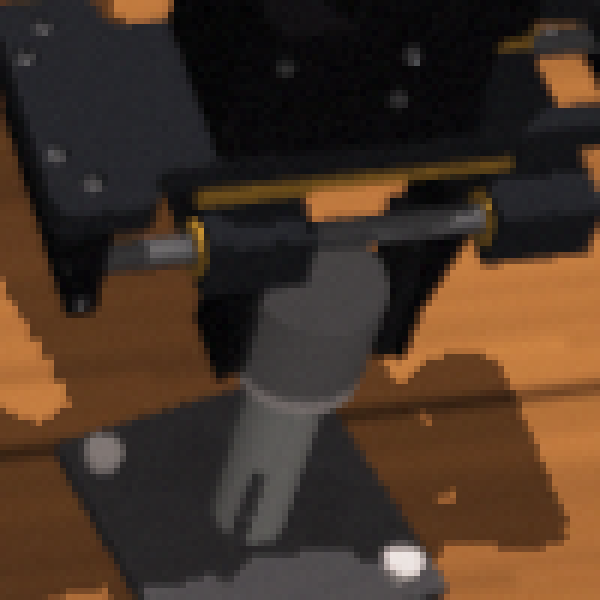

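Picture 8 shows the cap fully down, with only the thin collar edge visible evenly under its rim (tile y≈400). The push is steady at about 19 N with the grip held, so I'm handing in.

```bash
python3 -c "
from bench import order;print(order.close_job())"; python3 st.py
```

```text
the job is handed in; nothing more can be done
None
the job is handed in; nothing more can be done
```

The loose grey cap is on the bare post, pressed fully down on the collar, and I handed the job in with the gripper still holding and pushing. The hand-in gave no verdict, and I could not read the state after it.

- **Last checks (t ≈ 10 s):** The TCP height was 0.1082 m against 0.1083 m expected for the rim on the collar, so the cap had not slipped in the fingers. The push held at about 19 N down and the finger opening at 38.9 mm. The final picture shows the rim sitting evenly on the collar.
- **Order of steps:** The cap paused inside the 7.5–20 mm band before the click. It met the spring balls at about 9 N, and resistance dropped at about 6 mm as described.
- **What went wrong:** On the first grasp the arm drifted about 12 mm in x and stayed high. I opened the gripper, backed off and re-measured, finding the cap nudged about 2 mm. I then descended in smaller steps and got a clean grip.
- **Remaining oddities:** The push reached 39.7 N for one row when the cap met the collar, and I eased it back. A side force of about 7 N in x remained at the end.
- **Bystanders:** I touched none on purpose, and nothing moved in the crops I looked at. I took no full-scene comparison at the end.

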